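# Lock a silver beaker in the chasing jig

### The arm

A 6-joint arm with a two-finger parallel gripper is mounted at the origin on the work surface. World frame = base frame: x ahead of the robot, y to its left, z up, the work surface at z = 0. Lengths are in m, angles in rad, forces in N, time in s.
With the tool pointing down it reaches from about 0.4 to 0.825 m from the base axis. Payload 7 kg.
Tool frame: the origin (TCP) lies on the centre line of the jaws, within the pads' length; the fingertips stand 22 mm ahead of it and the grasp point (between the pads) lies 3 mm ahead of it; z points along the fingers, y is the line along which they close (so a half turn about z gives the same grasp; the last joint's range is limited). The gripper opens to 88 mm and grips with 3 to 60 N. Pads are 19 mm wide; open, the fingers measure 130 mm over their backs; the gripper's body (78 mm by 193 mm) begins 47 mm behind the grasp point.
Start: joints at [1.522, 0.359, 0.012, 0, -1.224, -0.288], TCP at [0.223, 0.637, 0.249] pointing down, gripper open.
Joint ranges: [-3.07, 3.07], [-1.43, 2.12], [-1.02, 1.25], [-3.03, 1.67], [-3.05, -0], [-3.03, 3.03]. Speed limits (rad/s): [2.39, 2.39, 3.01, 3.14, 3.14, 3.14].

### API

Orientations are given as [roll, pitch, yaw] about the fixed x, y, z axes, in that order (R = Rz(yaw) Ry(pitch) Rx(roll)).
In Python, from station import arm gives the robot as it stands.
- The arm moves only by the tool arm_command, never from a script. Its argument "series" is one flat list of numbers, 7 for each row, row after row: the turn, a rotation vector about the tool's x, y, z each as a share of 90 degrees, from -1 to 1, then the shift along the tool's x, y, z each as a share of 0.1 m, from -1 to 1, then the opening, from 0 (shut) to 1 (fully open). A call has 1 to 8 rows; each row is the pose to reach, as a shift and turn from the pose commanded when the call began, along the tool's axes at that moment; what a row does not reach only later rows make up. A row lasts 1/8 s, in which the tool goes at most 62.5 mm and 10.7 degrees, less where a joint would pass 70% of its speed; a pose out of reach is approached as far as the arm can. A call with a number of a shift or a turn outside -1 to 1 is refused whole. A call with a gripper value outside its range is refused whole. The fingers move at their own pace and stop on an object; "force" is the grip in N (left out, the last holds). Time passes only in rows, so rows that repeat a pose let the fingers close. It gives the time, the measured TCP pose, the force, the opening and the grip force at its end, in the units of the state.
- arm.get_state(): the state, without advancing time (a new reading comes with each control period).
- arm.grab_frame(name): name is "side" or "top"; returns the picture (480x640x3 uint8, blue, green, red); there is no depth.
- arm.camera_model(name): a dict with "fovy" (degrees; the focal length in pixels is half the picture's height over the tangent of half this angle, whatever the lens; pixels are square), "cx", "cy" (the principal point, pixels), "pose" (4x4, takes a point from camera to world coordinates). Camera axes: x right, y down, z forward; pixel columns grow to the right and rows downward; lengths in m; the calibration is good to about 2 mm. A picture is of the moment at which its call begins. camera_model takes no time and is no camera call.
- arm.job_done(): hands the job in; it is judged then, once.
The state is a dict: "t": time; "q": joint angles; "qd": joint speeds; "joint_efforts": joint torques, N m; "eef_pos": TCP position; "ee_rot": TCP orientation; "force": force on the tool from outside, world axes, zero at the start; "moment": the same for the moment, N m; "width": finger opening in m; "gripper_force": force on a finger pad.
Only numpy, scipy, OpenCV 4.12 (cv2) and the standard library are available. Lean on these libraries where they do the work, as an engineer would, in place of code of your own. Each camera call takes 0.05 s, during which the arm holds its last target. There are 200 camera calls.

### The job

Stand the tall slim beaker upright in the round seat of the wooden holding jig, setting it down rather than dropping it. Then swing the jig's hinged clamp bar over its mouth until it lies fully down in its catch, and only after that swing the hook upright so that its nose is fully home over the end of the bar. Leave the other things on the bench where they are.

Things in the scene. Friction and masses are not known exactly. Their poses are not given: they have to be found in the camera images.
- beaker: The tall slim silver beaker, solid (filled with brown pitch), about 0.45 kg, 95 mm high, upright, round: foot 50 mm in diameter up to 24 mm height, flaring to 58 mm at 40 mm height, then straight-sided up to the rim. Origin: centre of the underside, z up. It stands in one of two places at the right of the bench, a wider, shorter beaker in the other.
- jig: Fixed holding jig: pale wooden block 130 (x) x 235 (y) x 35 mm high, round seat in the middle. Origin: centre of underside; its y (within 20 deg of world y) runs along the closed bar. Ears of the bar's hinge at y = +78 to +102 mm, 130 mm high. Catch: fork at y = -63 to -77 mm, 43 mm wide, bar rests at 112 mm height between cheeks 129 mm high. Hook at y = -105 mm.
- seat (a point): Centre of the floor of the jig's round seat, 15 mm above the bench, at the jig's x = y = 0; axes as the jig. The seat is a blind hole 56 mm in diameter and 20 mm deep from the block's top (35 mm), with a 4 mm chamfer. A seated beaker's rim is 110 mm above the bench.
- clamp_bar (a joint): Angle of the clamp bar (rad): 0 = horizontal in its catch over the beaker (bar 113 to 123 mm above the bench); grows as the free end swings up and back; 1.57 = upright, up to 2.2 = leaning back away from the seat. Stiff hinge: stays where left. Steel bar 24 mm wide, 10 mm thick, free end 177 mm from the hinge.
- bar_hinge (a point): Hinge axis of the clamp bar, 118 mm above the bench at the jig's y = +90 mm; the axis runs along the jig's x.
- bar_tip (a point): Middle of the free end of the clamp bar, 177 mm from its hinge.
- hook (a joint): Angle of the hook (rad): 0 = upright, nose over the bar's end; grows as it leans out towards the jig's -y, up to 0.95. Stiff hinge: stays where left. Flat steel plate 24 mm wide (along the jig's x), 6 mm thick, top 83 mm from its hinge, with a nose pointing 30 mm towards the bar at the top; upright its top is 133 mm above the bench.
- hook_hinge (a point): Hinge axis of the hook, 50 mm above the bench at the jig's y = -105 mm; the axis runs along the jig's x.
- hook_top (a point): Top end of the hook's plate, 83 mm from its hinge.
- wide_beaker: Bystander: a wider, shorter pitch-filled silver beaker, 76 mm in diameter, 75 mm high, upright; too wide for the seat. Origin: centre of the underside.
- row_beaker0: Bystander: one of two silver beakers side by side at the back, right of centre, 76 mm in diameter, 85 mm high. Origin: centre of the underside.
- row_beaker1: Bystander: one of two silver beakers side by side at the back, right of centre, 76 mm in diameter, 85 mm high. Origin: centre of the underside.
- hammer: Bystander: hammer lying on the bench beyond the jig, roughly across it (along y), about 250 mm long and 30 mm high.
- scriber: Bystander: pointed hand tool with a wooden handle, 160 mm long, about 25 mm high, lying between the jig and the beakers, along x.
- mug: Bystander: white mug, 80 mm in diameter, 100 mm high, at the back left. Origin: centre of the underside.
- wood_block: Bystander: rounded dark wooden block 120 x 60 x 50 mm at the near left. Origin: centre of the underside.
- tin_lid: Bystander: flat round blue lid, 70 mm in diameter, 10 mm high, at the near right. Origin: centre of the underside.

How it is judged:
By the outcome, as a careful person would: the job done as asked, in the order asked, and still so for the second after the job is handed in, with the robot touching nothing.
It also fails if it takes over 72 s, if anything falls off the work surface, if the arm or the gripper's body presses on something with over 40 N, if the wrist force passes 120 N, or if a joint passes its speed limit or range.

## Working session

There is one attempt and no reset: what is moved stays moved. The work goes in short steps, Python scripts to look and compute and a tool call to move; the robot and the scene stay as the last step left them, time stands still between calls to the robot, and variables do not carry over. Pictures are saved under pics/ and viewed, at most 10 in all, crops included, and the job is handed in when it is done.

Besides the shell and the picture viewer there is one more tool, called after "Call:" by a JSON object that holds its "api" and its "payload". arm_command: Moves the arm, as the interface text tells. Its arguments: {"type":"object","properties":{"series":{"type":"array"},"force":{"type":"number"}},"required":["series"]}

```bash
mkdir -p pics; python3 - <<'E'
from station import arm
import cv2,numpy as np
np.set_printoptions(precision=4,suppress=True)
for n in("side","top"):
    f=arm.grab_frame(n);cv2.imwrite(f"pics/{n}0.png",f);m=arm.camera_model(n);print(n,m)
s=arm.get_state();print(s)
E
```

```text
side {'fovy': 45.82943017973857, 'cx': 329.7659227749213, 'cy': 236.5258545234461, 'pose': array([[ 0.8212, -0.4354,  0.3689,  0.0669],
       [-0.5704, -0.6458,  0.5075, -0.6128],
       [ 0.0173, -0.6272, -0.7787,  1.0357],
       [ 0.    ,  0.    ,  0.    ,  1.    ]])}
top {'fovy': 50.07573919049461, 'cx': 321.5007225083706, 'cy': 235.5253849417407, 'pose': array([[-0.0089, -0.9916,  0.1293,  0.3684],
       [-0.9997,  0.0116,  0.02  ,  0.0027],
       [-0.0214, -0.1291, -0.9914,  1.1785],
       [ 0.    ,  0.    ,  0.    ,  1.    ]])}
{'t': 0.1, 'q': array([ 1.5221,  0.3593,  0.0111, -0.0003, -1.2241, -0.2881]), 'qd': array([-0.0021, -0.0021,  0.0023,  0.0007, -0.0014,  0.0027]), 'joint_efforts': array([ -0.0013, -58.4166,  29.3749,   7.0155,   0.0101,  -0.    ]), 'eef_pos': array([0.223 , 0.6367, 0.2477]), 'ee_rot': array([ 3.1401, -0.0002, -0.3369]), 'force': array([ 0.4485, -0.5576, -1.182 ]), 'moment': array([0.0033, 0.0288, 0.0241]), 'gripper_force': 0.0, 'width': 0.0875195706347656}
```

View pics/top0.png

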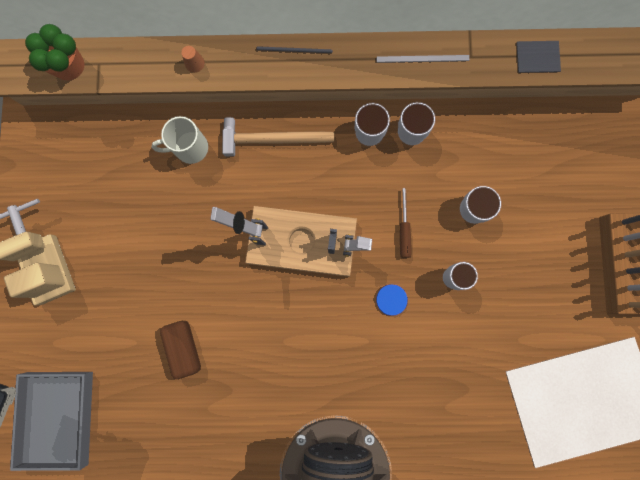

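View pics/side0.png

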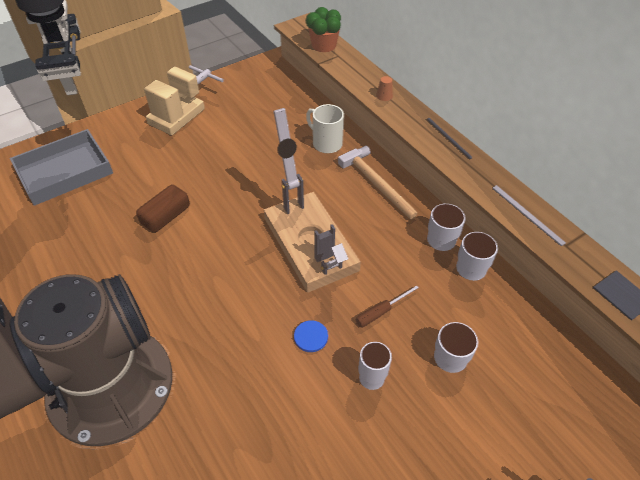

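```bash
cat > h.py <<'E'
import numpy as np,cv2
from station import arm
np.set_printoptions(precision=4,suppress=True)
M={n:arm.camera_model(n) for n in("side","top")}
def ray(n,p):
    m=M[n];f=240/np.tan(np.radians(m["fovy"])/2)
    d=m["pose"][:3,:3]@[(p[0]-m["cx"])/f,(p[1]-m["cy"])/f,1]
    return m["pose"][:3,3],d/np.linalg.norm(d)
def plane(n,p,z):
    o,d=ray(n,p);return o+d*(z-o[2])/d[2]
def tri(ps,pt):
    o,d=ray("side",ps);o2,d2=ray("top",pt)
    A=np.array([d,-d2]).T;s=np.linalg.lstsq(A,o2-o,rcond=None)[0]
    a,b=o+s[0]*d,o2+s[1]*d2;return (a+b)/2,np.linalg.norm(a-b)
def proj(n,P):
    m=M[n];f=240/np.tan(np.radians(m["fovy"])/2);c=m["pose"][:3,:3].T@(np.asarray(P)-m["pose"][:3,3])
    return np.array([m["cx"]+f*c[0]/c[2],m["cy"]+f*c[1]/c[2]])
E
python3 - <<'E'
from h import *
t=cv2.imread("pics/top0.png");s=cv2.imread("pics/side0.png")
def brown(im,box):
    x0,y0,x1,y1=box;h=cv2.cvtColor(im[y0:y1,x0:x1],cv2.COLOR_BGR2HSV)
    m=((h[...,2]<85)&(h[...,1]>90)).astype('uint8')
    n,l,st,c=cv2.connectedComponentsWithStats(m);i=1+np.argmax(st[1:,4])
    cs,_=cv2.findContours((l==i).astype('uint8'),cv2.RETR_EXTERNAL,cv2.CHAIN_APPROX_NONE)
    e=cv2.fitEllipse(cs[0]);return np.array(e[0])+[x0,y0],e[1:]
for nm,bt,bs in(("slim",(440,258,482,296),(355,338,395,378)),("wide",(458,182,505,225),(432,318,480,360))):
    a,ea=brown(t,bt);b,eb=brown(s,bs);print(nm,a,ea,b,eb,tri(b,a),plane("top",a,.09),plane("side",b,.09))
c=t[195:295,200:385];cv2.imwrite("pics/c_top.png",cv2.resize(c,None,fx=4.3,fy=4.3,interpolation=cv2.INTER_CUBIC))
c=s[95:300,240:380];cv2.imwrite("pics/c_side.png",cv2.resize(c,None,fx=2.9,fy=2.9,interpolation=cv2.INTER_CUBIC))
E
```

```text
slim [463.5442 275.343 ] ((21.093339920043945, 22.031848907470703), 136.79454040527344) [375.5859 355.4201] ((23.263874053955078, 25.940610885620117), 107.93537902832031) (array([ 0.4233, -0.2734,  0.0917]), np.float64(0.0021977348698807896)) [ 0.4224 -0.2733  0.09  ] [ 0.425  -0.2732  0.09  ]
wide [483.3183 202.6147] ((28.3241024017334, 29.408628463745117), 114.24229431152344) [457.9874 339.1168] ((29.053741455078125, 35.64080810546875), 115.7587661743164) (array([ 0.5817, -0.3282,  0.0725]), np.float64(0.0023261482244359317)) [ 0.5773 -0.3223  0.09  ] [ 0.5735 -0.3338  0.09  ]
```

View pics/c_top.png

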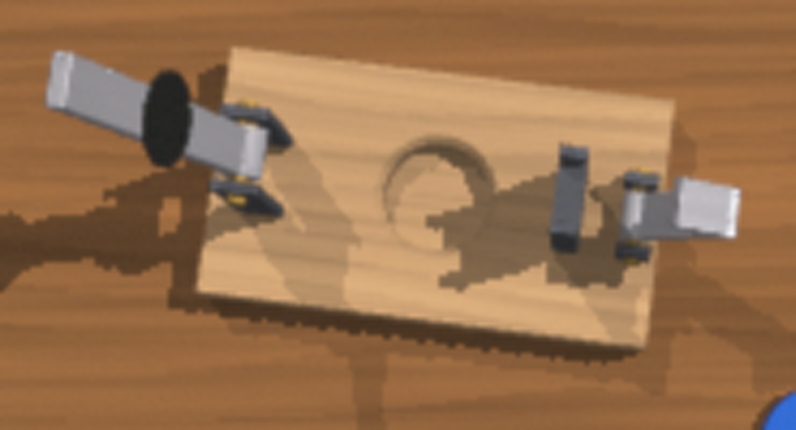

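View pics/c_side.png

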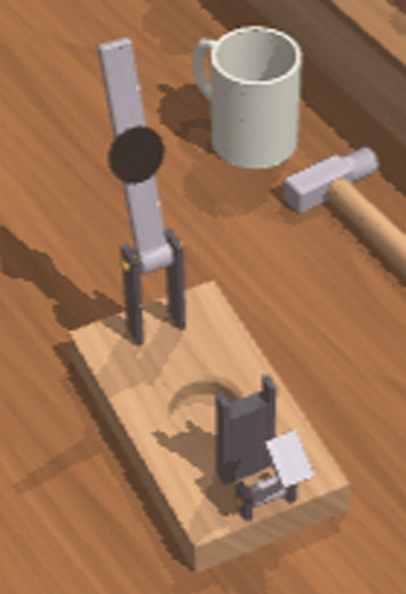

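```bash
python3 - <<'E'
from h import *
T=lambda x,y:(np.array([x,y])+.5)/4.3-.5+[200,195]
S=lambda x,y:(np.array([x,y])+.5)/2.9-.5+[240,95]
ct=[plane("top",T(*p),.035) for p in((232,47),(673,100),(645,349),(197,293))]
cs=[plane("side",S(*p),.035) for p in((214,283),(348,490),(193,545),(72,335))]
for c in(ct,cs):
    c=np.array(c);print(c[:,:2].round(4).tolist(),"c",c.mean(0),"len",[np.linalg.norm(c[i]-c[(i+1)%4]).round(4) for i in range(4)])
    for a,b in((0,1),(3,2)):
        v=c[a]-c[b];print("y-axis yaw deg",np.degrees(np.arctan2(-v[0],v[1])))
print("seat rim top",plane("top",T(438,193),.035))
print("bartip",tri(S(116,43),T(62,80)))
print("hooknose",tri(S(290,458),T(708,208)))
for z in (.1,.11,.12): print(z,plane("top",T(708,208),z),plane("side",S(290,458),z))
E
```

```text
[[0.5879, 0.1794], [0.5567, -0.0525], [0.4267, -0.0357], [0.4581, 0.1966]] c [0.5073 0.0719 0.035 ] len [np.float64(0.2339), np.float64(0.1311), np.float64(0.2344), np.float64(0.1309)]
y-axis yaw deg -7.665335179334187
y-axis yaw deg -7.696567806746507
[[0.5867, 0.1741], [0.5518, -0.0594], [0.4279, -0.0357], [0.4593, 0.1902]] c [0.5064 0.0673 0.035 ] len [np.float64(0.2361), np.float64(0.1261), np.float64(0.2281), np.float64(0.1283)]
y-axis yaw deg -8.487086633974325
y-axis yaw deg -7.912681767304904
seat rim top [0.509  0.0709 0.035 ]
bartip (array([0.5275, 0.2103, 0.2862]), np.float64(0.0016760406636389133))
hooknose (array([ 0.4901, -0.0644,  0.1254]), np.float64(0.001992632182714247))
0.1 [ 0.4921 -0.0655  0.1   ] [ 0.5029 -0.0495  0.1   ]
0.11 [ 0.491  -0.0649  0.11  ] [ 0.4982 -0.0555  0.11  ]
0.12 [ 0.4898 -0.0643  0.12  ] [ 0.4935 -0.0615  0.12  ]
```

Call:
{"api": "arm_command", "payload": {"series": [0,0,0.87,1,1,-1,1,0,0,0.87,1,1,-1,1,0,0,0.87,1,1,-1,1,0,0,0.87,1,1,-1,1,0,0,0.87,1,1,-1,1,0,0,0.87,1,1,-1,1,0,0,0.87,1,1,-1,1,0,0,0.87,1,1,-1,1]}}

```text
t: 1.1
eef_pos: [0.2843, 0.5094, 0.3482]
ee_rot: [3.141, -0.001, -1.707]
force: [-0.3, 0.0, 0.5]
width: 0.0873
gripper_force: 0.0
```

Call:
{"api": "arm_command", "payload": {"series": [0,0,0,1,-1,-0.5,1,0,0,0,1,-1,-0.5,1,0,0,0,1,-1,-0.5,1]}}

```text
t: 1.48
eef_pos: [0.3716, 0.3953, 0.4001]
ee_rot: [-3.141, 0.002, -1.705]
force: [-0.6, 0.3, 0.1]
width: 0.0878
gripper_force: 0.0
```

Prediction matches; continue.

Call:
{"api": "arm_command", "payload": {"series": [0,0,0,1,-0.8,0,1,0,0,0,1,-0.8,0,1,0,0,0,1,-0.8,0,1]}}

```text
t: 1.85
eef_pos: [0.4376, 0.2844, 0.3987]
ee_rot: [-3.141, -0.0, -1.708]
force: [0.2, 0.2, 0.7]
width: 0.0876
gripper_force: 0.0
```

Call:
{"api": "arm_command", "payload": {"series": [0,0,0,1,-0.3,0,1,0,0,0,1,-0.3,0,1]}}

```text
t: 2.1
eef_pos: [0.4527, 0.1833, 0.3983]
ee_rot: [3.141, -0.0, -1.703]
force: [0.6, 0.8, 0.3]
width: 0.0877
gripper_force: 0.0
```

Call:
{"api": "arm_command", "payload": {"series": [0,0,0,1,-0.1,0,1,0,0,0,1,-0.1,0,1]}}

```text
t: 2.35
eef_pos: [0.449, 0.0825, 0.3985]
ee_rot: [3.141, 0.0, -1.704]
force: [0.7, 1.1, 0.4]
width: 0.0877
gripper_force: 0.0
```

Call:
{"api": "arm_command", "payload": {"series": [0,0,0,1,-0.1,0,1,0,0,0,1,-0.1,0,1]}}

```text
t: 2.6
eef_pos: [0.4457, -0.0179, 0.3986]
ee_rot: [-3.142, 0.0, -1.704]
force: [0.8, 0.5, 0.2]
width: 0.0875
gripper_force: 0.0
```

Call:
{"api": "arm_command", "payload": {"series": [0,0,0,1,-0.1,0,1,0,0,0,1,-0.1,0,1]}}

```text
t: 2.85
eef_pos: [0.4426, -0.1183, 0.3985]
ee_rot: [3.141, 0.0, -1.704]
force: [0.7, -0.2, -0.2]
width: 0.0876
gripper_force: 0.0
```

Call:
{"api": "arm_command", "payload": {"series": [0,0,0,1,-0.1,1,1,0,0,0,1,-0.1,1,1,0,0,0,1,-0.1,1,1,0,0,0,1,-0.1,1,1]}}

```text
t: 3.35
eef_pos: [0.4395, -0.2174, 0.2979]
ee_rot: [3.14, -0.0, -1.705]
force: [0.3, 0.4, 0.4]
width: 0.0876
gripper_force: 0.0
```

Call:
{"api": "arm_command", "payload": {"series": [0,0,0,0.58,0.08,1,1,0,0,0,0.58,0.08,1,1,0,0,0,0.58,0.08,1,1]}}

```text
t: 3.72
eef_pos: [0.423, -0.2732, 0.1967]
ee_rot: [3.137, 0.001, -1.704]
force: [-0.7, -0.2, 1.5]
width: 0.0878
gripper_force: 0.0
```

Call:
{"api": "arm_command", "payload": {"series": [0,0,0,0,0,0.4,1,0,0,0,0,0,0.7,1,0,0,0,0,0,1,1,0,0,0,0,0,1,1]}}

```text
t: 4.22
eef_pos: [0.4251, -0.2727, 0.099]
ee_rot: [3.141, -0.0, -1.702]
force: [-0.2, -0.6, 0.8]
width: 0.0878
gripper_force: 0.0
```

```bash
python3 - <<'E'
from h import *
t=arm.grab_frame("top");s=arm.grab_frame("side");
print(proj("top",[.4235,-.2733,.1]),proj("side",[.4235,-.2733,.1]))
cv2.imwrite("pics/g.png",np.hstack([cv2.resize(t[180:380,360:560],(400,400)),cv2.resize(s[270:470,270:470],(400,400))]))
E
```

```text
[464.745  274.5691] [375.4145 353.3188]
```

View pics/g.png

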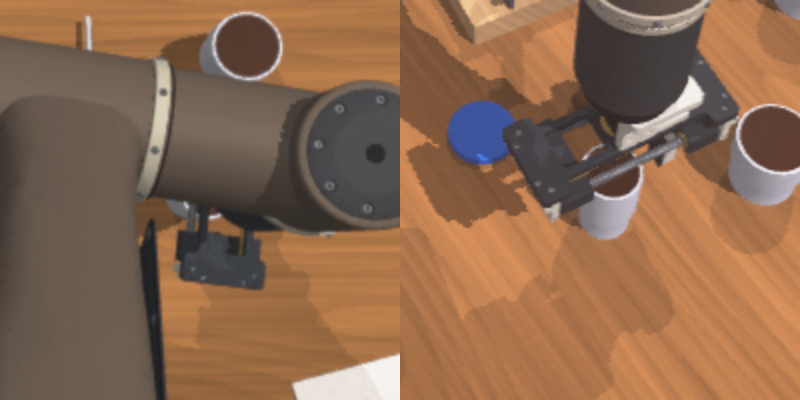

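The gripper straddles the slim beaker (right half, about (610,190)), clear of the wide beaker. Lower and grip.

Call:
{"api": "arm_command", "payload": {"series": [0,0,0,0,0,0.2,1,0,0,0,0,0,0.2,1,0,0,0,0,0,0.2,0.4,0,0,0,0,0,0.2,0.4,0,0,0,0,0,0.2,0.4,0,0,0,0,0,0.2,0.4,0,0,0,0,0,0.2,0.4,0,0,0,0,0,0.2,0.4], "force": 30}}

```text
t: 5.32
eef_pos: [0.4241, -0.2738, 0.0789]
ee_rot: [-3.141, -0.0, -1.703]
force: [-1.6, 0.1, 6.3]
width: 0.0571
gripper_force: 30.0
```

Call:
{"api": "arm_command", "payload": {"series": [0,0,0,0,0,-0.2,0.4,0,0,0,0,0,-0.6,0.4,0,0,0,0,0,-1,0.4,0,0,0,0,0,-1,0.4]}}

```text
t: 5.82
eef_pos: [0.4256, -0.2741, 0.181]
ee_rot: [-3.136, -0.001, -1.703]
force: [-0.7, 0.6, -4.3]
width: 0.0571
gripper_force: 30.0
```

Call:
{"api": "arm_command", "payload": {"series": [0,0,0,-0.3,0,-0.4,0.4,0,0,0,-0.6,0,-0.7,0.4,0,0,0,-1,0,-1,0.4,0,0,0,-1,0,-1,0.4]}}

```text
t: 6.32
eef_pos: [0.4382, -0.1727, 0.2794]
ee_rot: [-3.139, 0.001, -1.701]
force: [0.2, 0.1, -3.7]
width: 0.0568
gripper_force: 30.0
```

Call:
{"api": "arm_command", "payload": {"series": [0,0,0,-0.4,-0.2,0,0.4,0,0,0,-0.8,-0.3,0,0.4,0,0,0,-1,-0.4,0,0.4,0,0,0,-1,-0.4,0,0.4]}}

```text
t: 6.82
eef_pos: [0.4904, -0.0801, 0.2768]
ee_rot: [3.139, -0.001, -1.702]
force: [-0.9, -0.6, -3.3]
width: 0.0577
gripper_force: 30.0
```

```bash
python3 - <<'E'
from h import *
s=arm.get_state();print(s['eef_pos'],s['ee_rot'],s['force'],s['width'])
f=arm.grab_frame("side");p=proj("side",s['eef_pos']).astype(int);print(p)
y,x=max(p[1]-150,0),max(p[0]-150,0)
c=f[y:y+300,x:x+300];print(x,y);cv2.imwrite("pics/l_raw.png",f);cv2.imwrite("pics/l.png",cv2.resize(c,None,fx=2,fy=2))
E
```

```text
[ 0.4904 -0.0801  0.2768] [ 3.1388 -0.0007 -1.7019] [-0.8709 -0.5884 -3.3025] 0.057681084881005824
[346 207]
196 57
```

View pics/l.png

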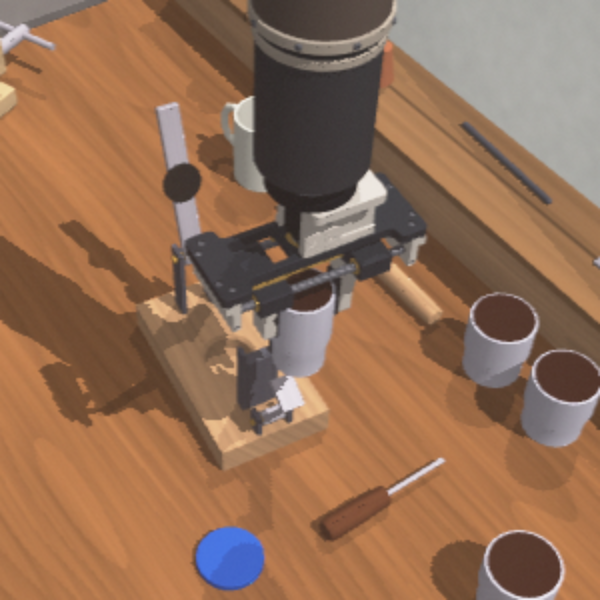

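```bash
python3 - <<'E'
from h import *
f=cv2.imread("pics/l_raw.png").astype(int)
for z in(.235,.225,.215,.205):
    p=proj("side",[.4904,-.0801,z]);r=int(round(p[1]))
    row=f[r,320:375];sil=(row.max(1)-row.min(1)<45)&(row.max(1)>110)
    i=np.where(sil)[0]+320;print(z,p,i.min(),i.max(),(i.min()+i.max())/2,len(i))
E
```

```text
0.235 [346.0292 222.3704] 325 361 343.0 36
0.225 [345.8167 225.8408] 328 360 344.0 33
0.215 [345.6074 229.2605] 333 358 345.5 26
0.205 [345.401  232.6305] 328 358 343.0 27
```

Call:
{"api": "arm_command", "payload": {"series": [0,0,0,-0.4,0,0,0.4,0,0,0,-0.8,0,0,0.4,0,0,0,-1,0,0,0.4]}}

```text
t: 7.25
eef_pos: [0.5032, 0.0188, 0.278]
ee_rot: [3.141, -0.0, -1.703]
force: [0.1, 0.5, -3.5]
width: 0.057
gripper_force: 30.0
```

Call:
{"api": "arm_command", "payload": {"series": [0,0,0,-0.4,0.03,0,0.4,0,0,0,-0.52,0.03,0.3,0.4,0,0,0,-0.52,0.03,0.7,0.4,0,0,0,-0.52,0.03,1,0.4,0,0,0,-0.52,0.03,1,0.4]}}

```text
t: 7.88
eef_pos: [0.5056, 0.0688, 0.1763]
ee_rot: [3.137, -0.003, -1.704]
force: [-0.0, -0.3, -2.4]
width: 0.057
gripper_force: 30.0
```

Call:
{"api": "arm_command", "payload": {"series": [0,0,0,0,0,0.2,0.4,0,0,0,0,0,0.4,0.4,0,0,0,0,0,0.4,0.4,0,0,0,0,0,0.4,0.4]}}

```text
t: 8.38
eef_pos: [0.5083, 0.0703, 0.1401]
ee_rot: [-3.14, 0.001, -1.703]
force: [-0.2, -0.3, -2.4]
width: 0.0571
gripper_force: 30.0
```

```bash
python3 - <<'E'
from h import *
s=arm.get_state();P=s['eef_pos'];print(P,s['ee_rot'],s['force'])
f=arm.grab_frame("side");g=arm.grab_frame("top");cv2.imwrite("pics/p_side.png",f);cv2.imwrite("pics/p_top.png",g)
print(proj("side",[P[0],P[1],.035]),proj("top",[P[0],P[1],.035]))
cv2.imwrite("pics/p.png",np.hstack([cv2.resize(f[140:300,240:400],(600,600),interpolation=cv2.INTER_CUBIC)]))
E
```

```text
[0.5083 0.0703 0.1401] [-3.1398  0.0007 -1.7033] [-0.1929 -0.3016 -2.3778]
[310.1614 234.0277] [301.7329 239.8366]
```

View pics/p.png

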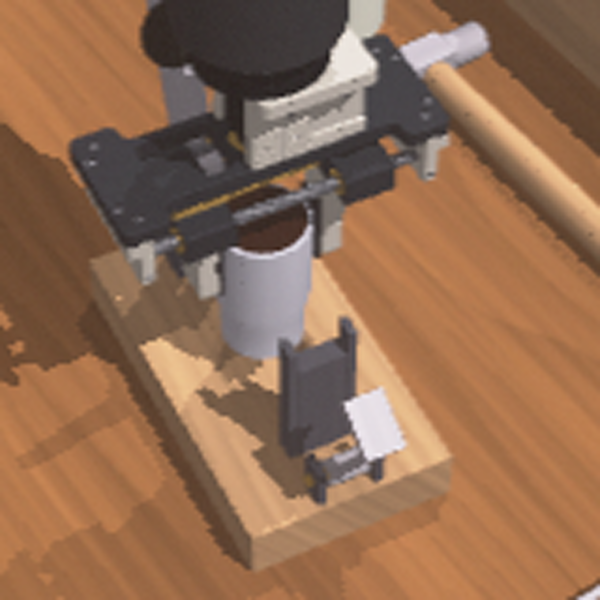

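The beaker hangs over the seat at about (265,350), upright. Lower gently.

Call:
{"api": "arm_command", "payload": {"series": [0,0,0,0,0,0.1,0.4,0,0,0,0,0,0.2,0.4,0,0,0,0,0,0.26,0.4,0,0,0,0,0,0.32,0.4,0,0,0,0,0,0.32,0.4]}}

```text
t: 9.1
eef_pos: [0.507, 0.0702, 0.1059]
ee_rot: [3.141, -0.001, -1.703]
force: [0.2, -0.4, -2.5]
width: 0.0568
gripper_force: 30.0
```

Call:
{"api": "arm_command", "payload": {"series": [0,0,0,0,0,0.04,0.4,0,0,0,0,0,0.08,0.4,0,0,0,0,0,0.11,0.4,0,0,0,0,0,0.11,0.4]}}

```text
t: 9.6
eef_pos: [0.5071, 0.0702, 0.0953]
ee_rot: [3.141, -0.0, -1.703]
force: [0.0, -0.2, -3.8]
width: 0.0574
gripper_force: 30.0
```

Call:
{"api": "arm_command", "payload": {"series": [0,0,0,0,0,0.01,0.4,0,0,0,0,0,0.02,0.4,0,0,0,0,0,0.02,0.4]}}

```text
t: 9.98
eef_pos: [0.5074, 0.0704, 0.0939]
ee_rot: [-3.141, 0.0, -1.703]
force: [-1.7, 0.0, 2.1]
width: 0.0571
gripper_force: 30.0
```

Call:
{"api": "arm_command", "payload": {"series": [0,0,0,0,0,0,0.9,0,0,0,0,0,0,0.9,0,0,0,0,0,0,0.9,0,0,0,0,0,-0.2,0.9,0,0,0,0,0,-0.6,0.9,0,0,0,0,0,-1,0.9,0,0,0,0,0,-1,0.9]}}

```text
t: 10.85
eef_pos: [0.5092, 0.071, 0.1969]
ee_rot: [-3.136, 0.003, -1.703]
force: [0.3, 0.2, -0.8]
width: 0.079
gripper_force: 0.0
```

Call:
{"api": "arm_command", "payload": {"series": [0,0,0,0,0,-0.5,0,0,0,0,0,0,-1,0,0,0,0,0,0,-1,0]}}

```text
t: 11.22
eef_pos: [0.509, 0.0708, 0.297]
ee_rot: [-3.136, 0.003, -1.703]
force: [0.5, -0.2, -1.0]
width: 0.0541
gripper_force: 0.0
```

Call:
{"api": "arm_command", "payload": {"series": [0,0,0,0,0,-0.5,0,0,0,0,0,0,-0.6,0,0,0,0,0,0,-0.6,0]}}

```text
t: 11.6
eef_pos: [0.5072, 0.0705, 0.353]
ee_rot: [3.141, 0.0, -1.704]
force: [0.0, 0.4, -0.6]
width: 0.0245
gripper_force: 0.0
```

```bash
cat >> h.py <<'E'
J=np.array([.5072,.0704]);YAW=-.136
def jig(P):
    c,s=np.cos(YAW),np.sin(YAW);d=np.asarray(P)[:2]-J;return np.array([c*d[0]+s*d[1],-s*d[0]+c*d[1],P[2]])
E
python3 - <<'E'
from h import *
s=arm.get_state();print(s['t'],jig(s['eef_pos']),s['ee_rot'],s['width'])
f=arm.grab_frame("side");cv2.imwrite("pics/r_side.png",f)
cv2.imwrite("pics/r.png",cv2.resize(f[80:300,220:400],(600,733))[:600])
E
```

```text
11.6 [0.     0.0001 0.353 ] [ 3.1414  0.0004 -1.7035] 0.02446991256312554
```

View pics/r.png

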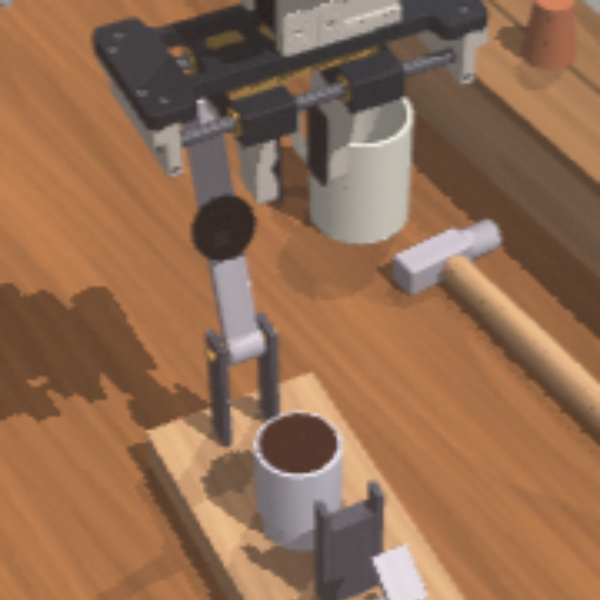

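Beaker stands upright in the seat (300,480). Now go over the bar and behind it.

Call:
{"api": "arm_command", "payload": {"series": [0,0,0,-0.5,0,0,0,0,0,0,-1,0,0,0,0,0,0,-1,0,0,0]}}

```text
t: 12.02
eef_pos: [0.5202, 0.1718, 0.3507]
ee_rot: [3.138, -0.002, -1.701]
force: [-0.4, -1.2, -0.3]
width: 0.0005
gripper_force: 0.0
```

Call:
{"api": "arm_command", "payload": {"series": [0,0,0,-0.5,0,0,0,0,0,0,-0.9,0,0,0,0,0,0,-0.9,0,0,0,0,0,0,-0.9,0,0.4,0,0,0,0,-0.9,0,0.8,0,0,0,0,-0.9,0,0.8,0]}}

```text
t: 12.78
eef_pos: [0.5306, 0.2565, 0.2699]
ee_rot: [3.136, -0.005, -1.704]
force: [-0.6, -0.7, 1.1]
width: 0.0005
gripper_force: 0.0
```

```bash
python3 - <<'E'
from h import *
s=arm.get_state();print(s['t'],jig(s['eef_pos']),s['ee_rot'],s['width'],s['force'])
f=arm.grab_frame("side");cv2.imwrite("pics/b_side.png",f)
cv2.imwrite("pics/b.png",cv2.resize(f[50:250,180:380],(600,600)))
E
```

```text
12.775 [-0.002   0.1876  0.2699] [ 3.1364 -0.0054 -1.7043] 0.00048659343521599465 [-0.5573 -0.6651  1.0737]
```

View pics/b.png

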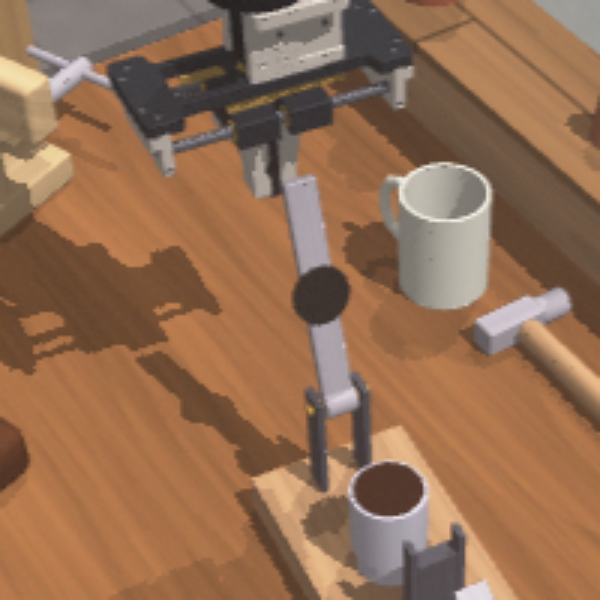

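Fingers are closed behind the bar (270,180). Start the sweep.

Call:
{"api": "arm_command", "payload": {"series": [0,0,0,0.15,0,0,0,0,0,0,0.3,0,0,0,0,0,0,0.45,0,0,0,0,0,0,0.55,0,0,0,0,0,0,0.65,0,0,0]}}

```text
t: 13.45
eef_pos: [0.5239, 0.1936, 0.274]
ee_rot: [-3.141, 0.001, -1.704]
force: [-0.0, 1.5, 1.1]
width: 0.0002
gripper_force: 0.8
```

Call:
{"api": "arm_command", "payload": {"series": [0,0,0,0.1,0,0,0,0,0,0,0.2,0,0,0,0,0,0,0.3,0,0,0,0,0,0,0.4,0,0,0]}}

```text
t: 13.95
eef_pos: [0.5182, 0.1539, 0.2732]
ee_rot: [3.141, -0.0, -1.703]
force: [-0.8, 1.3, -1.4]
width: 0.0001
gripper_force: 0.7
```

```bash
python3 - <<'E'
from h import *
s=arm.get_state();print(s['t'],jig(s['eef_pos']),s['ee_rot'],s['force'],s['moment'])
E
```

```text
13.95 [-0.0004  0.0843  0.2732] [ 3.1409 -0.0003 -1.7034] [-0.7698  1.2703 -1.4284] [ 0.7169 -0.1567 -0.0106]
```

Call:
{"api": "arm_command", "payload": {"series": [0,0,0,0.12,0,0.05,0,0,0,0,0.25,0,0.09,0,0,0,0,0.38,0,0.15,0,0,0,0,0.5,0,0.21,0]}}

```text
t: 14.45
eef_pos: [0.5117, 0.104, 0.2521]
ee_rot: [3.142, -0.0, -1.704]
force: [0.8, 0.6, 0.8]
width: 0.0007
gripper_force: 0.6
```

Call:
{"api": "arm_command", "payload": {"series": [0,0,0,0.11,0,0.07,0,0,0,0,0.21,0,0.15,0,0,0,0,0.3,0,0.24,0,0,0,0,0.39,0,0.35,0]}}

```text
t: 14.95
eef_pos: [0.5066, 0.0657, 0.2169]
ee_rot: [3.141, -0.0, -1.703]
force: [-0.3, -0.8, 1.7]
width: 0.0006
gripper_force: 0.4
```

```bash
python3 - <<'E'
from h import *
s=arm.get_state();print(s['t'],jig(s['eef_pos']),s['ee_rot'],s['force'],s['moment'])
E
```

```text
14.95 [ 0.     -0.0047  0.2169] [ 3.1415 -0.0002 -1.7034] [-0.294 -0.79   1.685] [ 0.1606 -0.2105 -0.0306]
```

Call:
{"api": "arm_command", "payload": {"series": [0,0,0,0.07,0,0.1,0,0,0,0,0.14,0,0.22,0,0,0,0,0.18,0,0.34,0,0,0,0,0.22,0,0.46,0,0,0,0,0.24,0,0.57,0,0,0,0,0.26,0,0.66,0]}}

```text
t: 15.7
eef_pos: [0.5033, 0.0405, 0.1507]
ee_rot: [3.141, -0.0, -1.703]
force: [0.0, 0.7, 0.2]
width: 0.0004
gripper_force: 0.3
```

Call:
{"api": "arm_command", "payload": {"series": [0,0,0,0.01,0,0.03,0,0,0,0,0.01,0,0.05,0,0,0,0,0.01,0,0.06,0,0,0,0,0.01,0,0.06,0]}}

```text
t: 16.2
eef_pos: [0.5033, 0.0397, 0.1458]
ee_rot: [-3.141, 0.0, -1.703]
force: [-0.1, 0.6, -0.2]
width: 0.0004
gripper_force: 0.0
```

Call:
{"api": "arm_command", "payload": {"series": [0,0,0,0,0,0.01,0,0,0,0,0,0,0.02,0,0,0,0,0,0,0.02,0,0,0,0,0,0,0.02,0]}}

```text
t: 16.7
eef_pos: [0.5034, 0.0397, 0.1451]
ee_rot: [-3.14, 0.0, -1.703]
force: [-6.0, 1.0, 13.8]
width: 0.0004
gripper_force: 7.0
```

Call:
{"api": "arm_command", "payload": {"series": [0,0,0,0,0,0.01,0,0,0,0,0,0,0.01,0,0,0,0,0,0,0.01,0]}}

```text
t: 17.08
eef_pos: [0.5035, 0.0397, 0.145]
ee_rot: [-3.14, 0.0, -1.702]
force: [-8.9, 1.3, 22.4]
width: 0.0004
gripper_force: 11.3
```

Bar hit a firm stop at exactly the height of a fully lowered bar. Retract and go round to the hook.

Call:
{"api": "arm_command", "payload": {"series": [0,0,0,0,0,-0.4,0,0,0,0,0,0,-0.8,0,0,0,0,0.5,0,-0.8,0,0,0,0,1,0,-0.8,0,0,0,0,1,0,-0.8,0]}}

```text
t: 17.7
eef_pos: [0.4892, -0.0618, 0.2228]
ee_rot: [-3.141, 0.0, -1.707]
force: [-0.4, 0.7, -0.2]
width: 0.0002
gripper_force: 0.0
```

Call:
{"api": "arm_command", "payload": {"series": [0,0,0,0.4,0,0,0,0,0,0,0.75,0,0,0,0,0,0,0.75,0,0.3,0,0,0,0,0.75,0,0.6,0,0,0,0,0.75,0,0.6,0]}}

```text
t: 18.32
eef_pos: [0.4788, -0.1336, 0.1609]
ee_rot: [3.137, -0.001, -1.703]
force: [0.3, 0.1, 1.2]
width: 0.0004
gripper_force: 0.0
```

```bash
python3 - <<'E'
from h import *
s=arm.get_state();print(s['t'],jig(s['eef_pos']),s['ee_rot'],s['force'])
f=arm.grab_frame("side");g=arm.grab_frame("top");cv2.imwrite("pics/k_side.png",f)
cv2.imwrite("pics/k.png",np.hstack([cv2.resize(f[120:320,230:430],(400,400)),cv2.resize(g[170:300,240:370],(400,400))]))
c,sn=np.cos(YAW),np.sin(YAW)
for y,z in((-.087,.123),(.09,.118)):
    W=[J[0]-sn*y,J[1]+c*y,z];print((proj("side",W)-[230,120])*2,(proj("top",W)-[240,170])*400/130)
E
```

```text
18.325 [-0.0005 -0.2059  0.1609] [ 3.1374 -0.0007 -1.7034] [0.2774 0.0569 1.1609]
[195.243  233.4002] [310.2455 216.62  ]
[123.8897 125.8735] [ 51.3897 185.3698]
```

View pics/k.png

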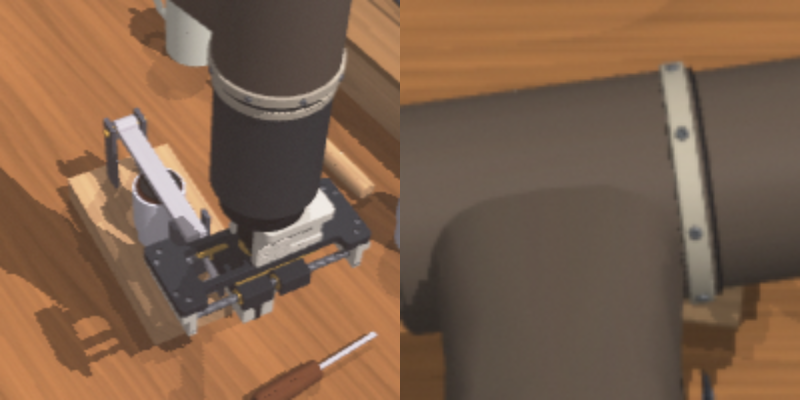

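The bar lies from ears (125,122) over the beaker into the catch (200,235). Lower the fingers and push the hook.

Call:
{"api": "arm_command", "payload": {"series": [0,0,0,0,0,0.25,0,0,0,0,0,0,0.5,0,0,0,0,0,0,0.5,0]}}

```text
t: 18.8
eef_pos: [0.4799, -0.1336, 0.1126]
ee_rot: [3.14, -0.0, -1.703]
force: [-0.2, -0.6, 0.1]
width: 0.0006
gripper_force: 0.0
```

Call:
{"api": "arm_command", "payload": {"series": [0,0,0,-0.15,0,0,0,0,0,0,-0.3,0,0,0,0,0,0,-0.4,0,0,0,0,0,0,-0.5,0,0,0,0,0,0,-0.6,0,0,0,0,0,0,-0.7,0,0,0,0,0,0,-0.76,0,0,0]}}

```text
t: 19.68
eef_pos: [0.4902, -0.0579, 0.1125]
ee_rot: [3.141, 0.0, -1.703]
force: [0.5, -1.5, -0.3]
width: 0.0006
gripper_force: 0.6
```

```bash
python3 - <<'E'
from h import *
s=arm.get_state();print(s['t'],jig(s['eef_pos']),s['ee_rot'],s['force'])
E
```

```text
19.675 [ 0.0005 -0.1295  0.1125] [ 3.1415  0.     -1.7031] [ 0.5101 -1.5206 -0.3213]
```

Call:
{"api": "arm_command", "payload": {"series": [0,0,0,-0.04,0,0,0,0,0,0,-0.08,0,0,0,0,0,0,-0.1,0,0,0,0,0,0,-0.1,0,0,0]}}

```text
t: 20.18
eef_pos: [0.4914, -0.0485, 0.1125]
ee_rot: [3.142, 0.0, -1.703]
force: [0.7, 0.6, -0.1]
width: 0.0007
gripper_force: 0.0
```

Call:
{"api": "arm_command", "payload": {"series": [0,0,0,-0.01,0,0,0,0,0,0,-0.02,0,0,0,0,0,0,-0.02,0,0,0]}}

```text
t: 20.55
eef_pos: [0.4916, -0.047, 0.1125]
ee_rot: [3.141, -0.0, -1.703]
force: [0.8, -2.9, -0.7]
width: 0.0006
gripper_force: 1.8
```

Call:
{"api": "arm_command", "payload": {"series": [0,0,0,-0.01,0,0,0,0,0,0,-0.01,0,0,0,0,0,0,-0.01,0,0,0]}}

```text
t: 20.92
eef_pos: [0.4915, -0.0468, 0.1126]
ee_rot: [3.141, -0.002, -1.704]
force: [1.3, -9.7, -0.9]
width: 0.0003
gripper_force: 4.7
```

Call:
{"api": "arm_command", "payload": {"series": [0,0,0,-0.01,0,0,0,0,0,0,-0.01,0,0,0,0,0,0,-0.01,0,0,0]}}

```text
t: 21.3
eef_pos: [0.4915, -0.0467, 0.1126]
ee_rot: [3.141, -0.003, -1.704]
force: [2.2, -15.7, -0.8]
width: 0.0004
gripper_force: 7.5
```

Call:
{"api": "arm_command", "payload": {"series": [0,0,0,-0.01,0,0,0,0,0,0,-0.01,0,0,0,0,0,0,0.4,0,0,0,0,0,0,0.8,0,0,0,0,0,0,1,0,-0.3,0,0,0,0,1,0,-0.9,0,0,0,0,1,0,-0.9,0]}}

```text
t: 22.18
eef_pos: [0.4815, -0.1441, 0.2072]
ee_rot: [-3.133, 0.001, -1.703]
force: [-0.4, 0.3, -1.0]
width: 0.0005
gripper_force: 0.0
```

Call:
{"api": "arm_command", "payload": {"series": [0,0,0,0.5,0.2,-0.5,0,0,0,0,1,0.3,-0.5,0,0,0,0,1,0.3,-0.5,0]}}

```text
t: 22.55
eef_pos: [0.4347, -0.2412, 0.253]
ee_rot: [-3.14, 0.0, -1.707]
force: [-0.3, 0.4, 0.1]
width: 0.0006
gripper_force: 0.0
```

Call:
{"api": "arm_command", "payload": {"series": [0,0,0,0.5,0.2,0,0,0,0,0,1,0.3,0,0,0,0,0,1,0.3,0,0]}}

```text
t: 22.92
eef_pos: [0.3919, -0.3355, 0.2515]
ee_rot: [3.14, 0.001, -1.707]
force: [-0.8, -0.1, -0.7]
width: 0.0005
gripper_force: 0.0
```

```bash
python3 - <<'E'
from h import *
s=arm.get_state();print(s['t'],jig(s['eef_pos']),s['force'])
c,sn=np.cos(YAW),np.sin(YAW)
F={n:arm.grab_frame(n) for n in M}
for n in F: cv2.imwrite(f"pics/end_{n}.png",F[n])
def W(x,y,z):return [J[0]+c*x-sn*y,J[1]+sn*x+c*y,z]
# brightness along bar/hook centreline at z=.133 (nose top) and bar top
for n in F:
    f=F[n].astype(int)
    for z in(.133,.123):
        print(n,z,[(int(y*1000),f[tuple(np.round(proj(n,W(0,y,z))).astype(int)[::-1])].tolist()) for y in np.arange(-.135,-.045,.006)])
# near-neutral bright components around the hook and bar
for n in F:
    p=proj(n,W(0,-.09,.133)).astype(int);x0,y0=p-25;q=F[n][y0:y0+50,x0:x0+50].astype(int)
    m=((q.max(2)-q.min(2)<30)&(q.max(2)>120))
    print(n,p,x0,y0);print("\n".join("".join("#" if v else ("o" if q[i,j].max()<100 and np.ptp(q[i,j])<30 else ".") for j,v in enumerate(r)) for i,r in enumerate(m)))
E
```

```text
22.925 [-0.0592 -0.4178  0.2515] [-0.8414 -0.0633 -0.6564]
side 0.133 [(-135, [147, 199, 238]), (-129, [167, 170, 190]), (-123, [169, 163, 173]), (-117, [169, 161, 171]), (-110, [171, 164, 173]), (-104, [244, 242, 244]), (-98, [229, 222, 229]), (-92, [228, 222, 229]), (-86, [228, 223, 230]), (-80, [228, 223, 230]), (-74, [229, 223, 229]), (-68, [228, 221, 228]), (-62, [227, 222, 229]), (-56, [228, 223, 229]), (-50, [227, 221, 229]), (-44, [229, 223, 230])]
side 0.123 [(-135, [144, 183, 226]), (-129, [164, 167, 185]), (-123, [169, 161, 172]), (-117, [167, 161, 171]), (-110, [169, 161, 171]), (-104, [170, 162, 173]), (-98, [244, 241, 243]), (-92, [229, 223, 230]), (-86, [229, 223, 230]), (-80, [230, 224, 232]), (-74, [230, 224, 230]), (-68, [229, 223, 229]), (-62, [229, 224, 230]), (-56, [230, 223, 231]), (-50, [230, 223, 229]), (-44, [228, 223, 230])]
top 0.133 [(-135, [78, 132, 192]), (-129, [79, 130, 191]), (-123, [70, 115, 168]), (-117, [70, 115, 168]), (-110, [111, 153, 194]), (-104, [220, 217, 218]), (-98, [220, 216, 220]), (-92, [216, 211, 215]), (-86, [216, 211, 214]), (-80, [2
[... 5001 characters left out ...]
ooooo.........ooo.###................
...........ooooooo........ooo.....................
...........ooooooo........oooo.###................
............ooooo.........o.oo....................
..........................ooooooo.................
...........................o....o.................
..................................................
..................................................
..................................................
..................................................
..................................................
..................................................
..................................................
..................................................
```

```bash
python3 -c "
from station import arm
print(arm.job_done())"
```

```text
the job is handed in; nothing more can be done
None
```

The job is handed in at about 23 s: the slim beaker was set down upright in the seat, then the bar swung fully down into its catch, then the hook swung upright with its nose over the bar's end; bar and hook were each pushed to a firm stop, and no other object on the bench was deliberately moved, though I did not re-measure those.

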